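# Switch on the guarded supply

## Robot

A 7-joint arm with a two-finger parallel gripper is mounted at the origin on a cart in front of the work surface, level with it; the furniture and walls round the work are solid. World frame = base frame: x ahead of the robot, y to its left, z up, the work surface at z = 0. Lengths are in m, angles in rad, forces in N, time in s.
With the tool pointing down it reaches from about 0.425 to 0.875 m from the base axis. Payload 8.4 kg.
Tool frame: the origin (TCP) lies on the centre line of the jaws, within the pads' length; the fingertips stand 14 mm ahead of it and the grasp point (between the pads) lies 5 mm behind it; z points along the fingers, y is the direction in which the jaws open and shut (so a half turn about z gives the same grasp; the last joint's range is limited). The gripper opens to 85 mm and grips with 20 to 120 N. Pads are 22 mm wide; open, the fingers measure 114 mm over their backs; the gripper's body (76 mm by 85 mm) begins 54 mm behind the grasp point. The pads swing forward as they close: fully open they stand 13 mm farther back than shut.
Start: joints at [1.164, 0.333, 0.04, 1.465, -0.013, 1.343, -0.059], TCP at [0.197, -0.619, 0.245] pointing down, gripper open.
Joint ranges: [-2.58, 2.58], [-0.38, 2.09], [-1.3, 1.39], [0.25, 2.4], [-1.5, 4.64], [0.08, 2.09], [-2.65, 2.65]. Speed limits (rad/s): [2.22, 2.22, 2.79, 2.79, 3.14, 3.14, 3.14].

## Interface

Orientations are given as a rotation vector (axis times angle).
In Python, from plant import read_state, eyes, job gives the robot as it stands.
- The arm moves only by the shell command python3 -m creep 'ROWS' [FORCE]. ROWS is a JSON object of lists of equal length, an entry for each row: "delta_pos": the shift along the tool's x, y, z scaled (see below), a list of three; "twist": the turn about the tool's z scaled (see below); "jaw": the opening, from 0 (shut) to 1 (fully open). In form: {"delta_pos": [[tx, ty, tz], ...], "twist": [twist, ...], "jaw": [jaw, ...]}. A call has 1 to 12 rows; each row shifts and turns the commanded pose from where the row before left it, along the tool's axes as they then stand; what a row does not reach is not made up. The controller multiplies each number of a shift by 0.05 m and each number of a turn by pi/2 rad. A row lasts 1/10 s, in which the tool goes at most 50 mm and 8.59 degrees, less where a joint would pass 70% of its speed; a pose out of reach is approached as far as the arm can. A call with a number of a shift or a turn outside -1 to 1 is refused whole. A call with a gripper value outside its range is refused whole. The fingers move at their own pace and stop on an object; FORCE is the grip in N (left out, the last holds). Time passes only in rows, so rows that do not move let the fingers close. It gives the time, the measured TCP pose, the force and the opening at its end, in the units of the state.
- read_state(): the state, without advancing time (a new reading comes with each control period).
- eyes.camera(name): name is "side" or "top" or "wrist"; returns a dict with "frame" (384x512x3 uint8, red, green, blue), "depth" (384x512 float32, m along the optical axis (not along the pixel's ray), 0 where there is no reading), "mtx" (3x3 intrinsics, pixels), "distortion" ([k1, k2, p1, p2, k3] as OpenCV has them; the pictures are not rectified), "R" (3x3) and "t" (3): a world point X has camera coordinates R X + t; the wrist camera has in their place "tool_from_camera" (4x4, takes a point from camera to tool coordinates, whose origin is the TCP and whose axes are the flange's). Camera axes: x right, y down, z forward; pixel columns grow to the right and rows downward; lengths in m; the calibration is good to about 2 mm. A picture is of the moment at which its call begins: read the wrist's pose just before it.
- job.sign_off(): hands the job in, once; it reports no verdict.
The state is a dict: "time": time; "joints": joint angles; "joint_velocities": joint speeds; "joint_efforts": joint torques, N m; "tool_pos": TCP position; "ee_rot": TCP orientation; "wrist_force": force on the tool from outside, world axes, zero at the start; "ft_torque": the same for the moment, N m; "width": finger opening in m.
Only numpy, scipy, OpenCV 4.12 (cv2) and the standard library are available. Lean on these libraries where they do the work, as an engineer would, in place of code of your own. Each camera call takes 0.05 s, during which the arm holds its last target. There are 200 camera calls.

## Task

Switch on the actuator's supply at the control box with the red guard: with the outside of a finger lift the hinged red guard, push the toggle beneath it right over to the far side, then come away and let the guard drop shut over it. Do all this by light touch alone: nothing is gripped, picked up, pushed out of its place or knocked over, and the box with the yellow guard stays shut and switched off.

Things in the scene. Friction and masses are not known exactly. Their poses are not given: they have to be found in the camera images.
- red_box: Loose grey control box, 2.4 kg, 150 deep (x) x 124 wide (y), flat top panel 60 mm above the bench. Origin: centre of its underside; z up, x away from the robot towards the guard's hinge, y left. Toggle at x=0, y=0 stands in a steel cage: cheeks at y=+-35 (68 between), x=-28 to 34, top 99 above the bench; low front fence at x=-26, top 74 above the bench; bare panel in front.
- red_hinge (a point): Middle of the red guard's hinge pin, which runs along the box's y at the back of the cage: x=28, y=0 of the box, 80 mm above the bench. The guard stands up from it and covers the cage forward as a roof, underside 101 above the bench.
- red_tab (a point): Middle of the front edge of the red guard's thumb tab, a bead 7 mm thick, 44 wide (y). Shut: x=-38 of the box, 111 above the bench. From here the tab slopes 0.6 rad down to the flat roof at x=-27, right over the front fence; 47 mm clear from bead down to panel, so a fingertip leaning forward goes under it. Turns with the guard.
- red_guard (a joint): Angle of the red guard, rad: 0 shut (roof level), grows as the front rises, stop at 0.85. Red frame, clear middle, 60 g, 79 mm wide, 3 thick, slick. Stays open at no angle: it lies on what holds it up and drops shut by its own weight. With fingers leaning 0.45 rad forward it lies on their upper side at 0.15 to 0.4 while the tips reach over the fence to the toggle.
- red_toggle (a joint): Angle of the steel toggle under the red guard, rad: 0 off (leans 0.4 towards the robot, white dot), 0.8 on (leans 0.4 away, green dot). Snaps over: about 2 N near its tip pushes it past the middle (0.4), then it springs to the far end by itself and stays.
- red_toggle_tip (a point): Centre of the round end (11 mm thick) of that toggle: 28 from the pivot, which lies at x=0, y=0 of the box, 64 above the bench. Off: x=-11, 90 above the bench; upright in the middle 92; on: x=+11, 90.
- yellow_box: Loose grey control box, 2.4 kg, 150 deep (x) x 124 wide (y), flat top panel 60 mm above the bench. Origin: centre of its underside; z up, x away from the robot towards the guard's hinge, y left. The same but with a yellow guard; feeds other equipment; leave it alone.
- yellow_guard (a joint): Angle of the yellow guard, rad: 0 shut, grows as it opens. Stays shut.
- yellow_toggle (a joint): Angle of the toggle under the yellow guard, rad: 0 off (towards the robot), 0.84 on. Stays off.
- actuator: Black and silver geared actuator lying loose left of the boxes, 82x257x66 mm; origin under its middle, y along it. Leave it.
- file: Flat file with wooden handle, 253 mm long, 23 thick; origin under its middle, y along it. Leave it.
- marker: Black marker pen with blue cap, 133 mm long, 17 thick; origin under its middle. Leave it.
- hex_key: Bent steel hex key lying flat, 36x114x8 mm; origin under its middle. Leave it.
- cast_foot: Small grey casting, 38x45x50 mm; origin under its middle. Leave it.
- bolt: Steel bolt standing on its head, 36 mm high; origin under its middle. Leave it.

How it is judged:
On the way, in this order (a step that is already met when the one before it is completed fails the run):
1. the red guard is lifted while the toggle is still off (value of joint red_guard above 0.15 rad and value of joint red_toggle below 0.3 rad), for 0.1 s.
2. the toggle is over on its far side while the guard is up (value of joint red_toggle above 0.7 rad and value of joint red_guard above 0.12 rad), for 0.1 s.
3. the guard has dropped shut over the toggle (value of joint red_guard below 0.05 rad and value of joint red_toggle above 0.7 rad), for 0.2 s.
At the end, for the whole second after the job is handed in: Red guard shut (under 0.05 rad) and at rest over its toggle, which is on (over 0.7 rad); yellow guard shut and its toggle off; both boxes upright; boxes and all loose things within 25 mm of where they started (all of step 3 and velocity of joint red_guard below 0.1 rad/s and value of joint yellow_guard below 0.05 rad and value of joint yellow_toggle below 0.1 rad and distance of each of red_box, yellow_box, actuator, file, marker, hex_key, cast_foot, bolt from where it was at the start of the episode below 0.025 m and angle between each of red_box, yellow_box's own z axis and vertical below 0.1 rad and linear speed of red_box below 0.02 m/s); the robot touches nothing.
It fails at once if the robot grips something, or presses on the boxes, guard or toggle with force (over 25 N at the fingers) (contact force between the fingers and red_box above 25 N or contact force between the fingers and yellow_box above 25 N or contact force between the fingers and actuator above 25 N or contact force between the fingers and file above 25 N or contact force between the fingers and marker above 25 N or contact force between the fingers and hex_key above 25 N or contact force between the fingers and cast_foot above 25 N or contact force between the fingers and bolt above 25 N).
It fails at once if the yellow guard or its toggle is moved (value of joint yellow_guard above 0.15 rad or value of joint yellow_toggle above 0.2 rad).
It fails at once if a control box is lifted, tipped or pushed more than 25 mm (distance of any of red_box, yellow_box from where it was at the start of the episode above 0.025 m or angle between any of red_box, yellow_box's own z axis and vertical above 0.12 rad).
It fails at once if a loose thing is lifted or moved more than 25 mm (distance of any of actuator, file, marker, hex_key, cast_foot, bolt from where it was at the start of the episode above 0.025 m).
It also fails if it takes over 40 s, if anything falls off the work surface, if the arm or the gripper's body presses on something with over 40 N, if the wrist force passes 120 N, or if a joint passes its speed limit or range.

## Working session

There is one attempt and no reset: what is moved stays moved. The work goes in short steps, Python scripts to look and compute and a shell command to move; the robot and the scene stay as the last step left them, time stands still between calls to the robot, and variables do not carry over. Pictures are saved under pics/ and viewed, about 8 in all and at most 12, crops included, and the job is handed in when it is done.

```bash
ls; mkdir -p pics; python3 - <<'E'
from plant import read_state, eyes
import cv2,numpy as np
s=read_state();print({k:np.round(v,3) for k,v in s.items()})
fs=[]
for n in("top","side"):
    c=eyes.camera(n);np.savez(f"{n}0.npz",**c)
    cv2.imwrite(f"pics/{n}0.png",c["frame"][...,::-1]);print(n,np.round(c["R"],3).tolist(),np.round(c["t"],3),c["mtx"][0,0])
c=eyes.camera("wrist");print(np.round(c["tool_from_camera"],3))
E
```

```text
pics
{'time': np.float64(0.0), 'joints': array([ 1.164,  0.334,  0.04 ,  1.466, -0.013,  1.343, -0.058]), 'joint_velocities': array([ 0.   , -0.001,  0.001, -0.001,  0.001,  0.001,  0.001]), 'joint_efforts': array([ 0.0000e+00, -6.5855e+01,  1.3660e+00, -4.0555e+01,  1.7000e-02,
        1.3000e-02, -0.0000e+00]), 'tool_pos': array([ 0.197, -0.619,  0.244]), 'ee_rot': array([-3.103e+00, -4.810e-01,  1.000e-03]), 'wrist_force': array([ 0.081, -0.263,  0.761]), 'ft_torque': array([ 0.012,  0.009, -0.015]), 'width': np.float64(0.085)}
top [[0.001, -1.0, 0.007], [-0.994, -0.002, -0.106], [0.106, -0.007, -0.994]] [0.048 0.535 1.062] 369.4577900340437
side [[0.997, -0.073, 0.018], [-0.028, -0.582, -0.813], [0.07, 0.81, -0.582]] [-0.529  0.138  0.884] 359.7780592111781
[[ 0.    -0.956 -0.294  0.077]
 [ 1.     0.    -0.    -0.   ]
 [ 0.    -0.294  0.956 -0.129]
 [ 0.     0.     0.     1.   ]]
```

View pics/top0.png

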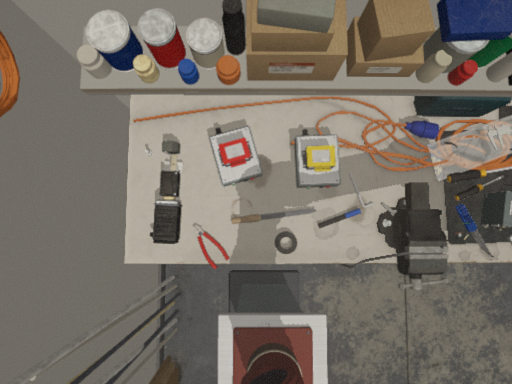

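View pics/side0.png

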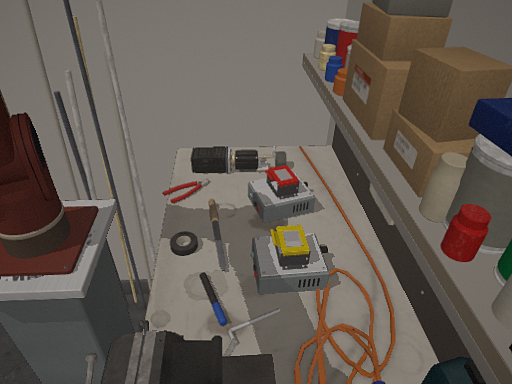

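Top view: the red guard is at about (235,152) and the yellow at (320,157); the red box is yawed about +0.25 rad. Side view: both guards are shut and the file lies in front of the red box. The tool can't lean, because only shifts and twist are available. My plan is to use a vertical shut finger to push the tab bead forward and up, since the bead is 31 mm above the hinge and a forward push therefore opens the guard. The same push then carries on into the toggle.

```bash
cat > h.py <<'E'
import numpy as np, cv2
def cloud(c,T=None):
    h,w=c["depth"].shape; u,v=np.meshgrid(np.arange(w),np.arange(h))
    p=cv2.undistortPoints(np.stack([u,v],-1).reshape(-1,1,2).astype(float),c["mtx"],c["distortion"]).reshape(h,w,2)
    P=np.dstack([p,np.ones((h,w))])*c["depth"][...,None]
    if T is not None: return P@T[:3,:3].T+T[:3,3]
    return (P-c["t"])@c["R"]
E
python3 - <<'E'
from h import *
for n in("top","side"):
    c=dict(np.load(n+"0.npz"));W=cloud(c);f=c["frame"].astype(int);ok=c["depth"]>0
    red=(f[...,0]>150)&(f[...,1]<80)&(f[...,2]<80)
    yel=(f[...,0]>170)&(f[...,1]>140)&(f[...,2]<90)
    for nm,m in(("red",red),("yel",yel)):
        m=m&ok&(W[...,0]>.35)&(W[...,0]<.8)&(abs(W[...,1])<.4)&(W[...,2]>.05)&(W[...,2]<.16)
        P=W[m];print(n,nm,len(P),P.mean(0).round(3),P.min(0).round(3),P.max(0).round(3))
        print(cv2.minAreaRect((P[P[:,2]>.09][:,:2]*1000).astype(np.float32)))
        # box panel
        cx=P.mean(0)
        b=ok&(np.hypot(W[...,0]-cx[0],W[...,1]-cx[1])<.12)&(abs(W[...,2]-.06)<.008)
        B=W[b];print(" panel",len(B),cv2.minAreaRect((B[:,:2]*1000).astype(np.float32)))
    if n=="top":
        for x in np.arange(.0,.9,.05): print(round(x,2),[ (lambda q: round(float(q.max()),2) if len(q) else 0)(W[ok&(abs(W[...,0]-x)<.025)&(abs(W[...,1]-y)<.025)][:,2]) for y in np.arange(.3,-.75,-.05)])
E
```

```text
top red 336 [0.611 0.105 0.104] [0.572 0.063 0.061] [0.653 0.15  0.117]
((609.86474609375, 104.17308807373047), (70.23419952392578, 77.10177612304688), 15.276372909545898)
 panel 1429 ((614.4579467773438, 104.52040100097656), (150.0305633544922, 123.11187744140625), 16.199087142944336)
top yel 328 [ 0.598 -0.133  0.104] [ 0.561 -0.17   0.098] [ 0.63  -0.095  0.116]
((595.5985107421875, -132.64955139160156), (69.66886138916016, 75.4858627319336), 0.16045817732810974)
 panel 1412 ((600.4583740234375, -131.86737060546875), (149.9521942138672, 124.31298065185547), 2.468066692352295)
0.0 [-0.89, -0.89, -0.89, 0.01, 0.02, 0.08, 0, 0.08, 0.08, 0.0, -0.8, -0.88, -0.89, -0.89, -0.89, -0.89, -0.88, -0.89, -0.88, -0.89, -0.89]
0.05 [-0.89, -0.89, -0.89, 0.0, 0.2, 0.26, 0.28, 0.29, 0.02, 0.01, -0.8, -0.89, -0.89, -0.89, -0.88, -0.89, -0.89, -0.89, -0.89, -0.89, -0.89]
0.1 [-0.89, -0.89, -0.89, 0.01, 0.02, 0.02, 0.3, 0.3, 0.02, 0.01, -0.8, -0.89, -0.89, -0.89, -0.88, -0.89, -0.88, -0.88, -0.88, -0.88, -0.89]
0.15 [-0.89, -0.89, -0.81, 0.0, 0.01, 0.0, 0.01, 0.0, 0.0, 0.0, -0.8, -0.89, -0.89, -0.89
[... 1691 characters left out ...]
0, 0.0]
0.85 [0.44, 0.45, 0.42, 0.43, 0.42, 0.46, 0, 0, 0.46, 0.43, 0, 0, 0.48, 0.49, 0.49, 0.48, 0, 0, 0, 0, 0]
side red 166 [0.613 0.105 0.105] [0.571 0.066 0.102] [0.65  0.148 0.115]
((608.2178955078125, 104.49712371826172), (71.97576904296875, 78.51874542236328), 17.975730895996094)
 panel 1063 ((614.0526733398438, 103.88372802734375), (150.8968048095703, 121.60060119628906), 15.91559886932373)
side yel 30 [ 0.596 -0.138  0.105] [ 0.559 -0.172  0.103] [ 0.63  -0.093  0.115]
((594.2301025390625, -135.6335906982422), (67.82823944091797, 78.66738891601562), 8.571023941040039)
 panel 1994 ((598.2212524414062, -133.76803588867188), (149.60821533203125, 123.16873168945312), 2.5048842430114746)
```

```bash
python3 -m creep '{"delta_pos":[[0.2,-0.2,-0.1],[0.536,-0.565,-0.2],[0.536,-0.565,0],[0.536,-0.565,0],[0.536,-0.565,0],[0.536,-0.565,0],[0.536,-0.565,0],[0.536,-0.565,0],[0.536,-0.565,0],[0.536,-0.565,0],[0.536,-0.565,0],[0.2,-0.2,0]],"twist":[0,0,0,0,0,0,0,0,0,0,0,0],"jaw":[0,0,0,0,0,0,0,0,0,0,0,0]}' 20; python3 -c "
from plant import read_state as r
s=r();print(s['time'],s['joints'].round(3),s['tool_pos'].round(3),s['ee_rot'].round(3),s['width'])"
```

```text
time: 1.35
tool_pos: [0.3812, -0.2394, 0.2608]
ee_rot: [3.103, 0.49, 0.001]
wrist_force: [0.2, -0.3, -0.0]
width: -0.0001
1.35 [ 0.778 -0.071 -0.298  1.887 -0.022  1.322 -0.772] [ 0.381 -0.239  0.261] [3.103e+00 4.900e-01 1.000e-03] -0.00010658727928625981
```

```bash
python3 -m creep '{"delta_pos":[[0.3,-0.3,0],[0.53,-0.56,0],[0.53,-0.56,0],[0.53,-0.56,0],[0.53,-0.56,0],[0.53,-0.56,0],[0.53,-0.56,0],[0.53,-0.56,0],[0.53,-0.56,0],[0.3,-0.3,0],[0,0,0],[0,0,0]],"twist":[0,0,0,0,0,0,0,0,0,0,0.09,0.09],"jaw":[0,0,0,0,0,0,0,0,0,0,0,0]}'; python3 -c "
from plant import read_state as r,eyes
import cv2
s=r();print(s['time'],s['joints'].round(3),s['tool_pos'].round(3),s['ee_rot'].round(3),s['width'])
a=eyes.camera('side')['frame'][...,::-1];b=eyes.camera('wrist')['frame'][...,::-1]
cv2.imwrite('pics/a1.png',cv2.resize(cv2.hconcat([a,b]),(800,300)))"
```

```text
time: 2.55
tool_pos: [0.5331, 0.0725, 0.2602]
ee_rot: [3.141, 0.033, -0.001]
wrist_force: [-0.0, -0.2, -0.9]
width: 0.0001
2.55 [ 0.37   0.149 -0.645  1.688  0.092  1.335 -1.841] [0.533 0.072 0.26 ] [ 3.141e+00  3.300e-02 -1.000e-03] 9.677769528807149e-05
```

View pics/a1.png

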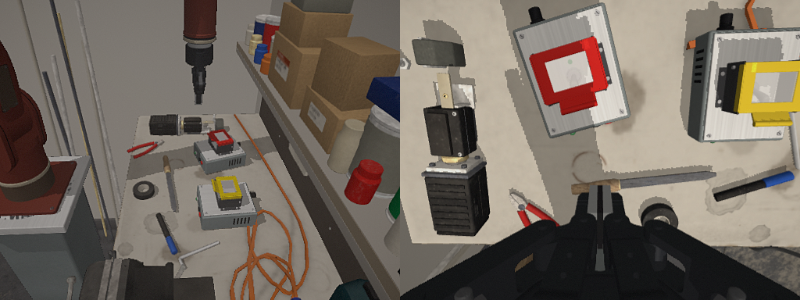

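The side view shows the shut gripper hanging clear of the shelf. The wrist view shows the red tab ahead of the shut fingertips (about (600,190)). No flip is needed, so I'll restore the yaw to the box's and descend in front of it.

```bash
python3 -m creep '{"delta_pos":[[0,0,0],[0,0,0],[0.13,-0.16,0.4],[0,0,0.7],[0,0,0.7],[0,0,0.6],[0,0,0.4],[0,0,0]],"twist":[-0.082,-0.082,0,0,0,0,0,0],"jaw":[0,0,0,0,0,0,0,0]}'; cat > look.py <<'E'
import sys
from h import *
from plant import read_state as r,eyes
from scipy.spatial.transform import Rotation as Ro
s=r();c=eyes.camera('wrist');R=Ro.from_rotvec(s['ee_rot']).as_matrix();T=c['tool_from_camera']
P=cloud(c,T);W=P@R.T+s['tool_pos'];f=c['frame'].astype(int)
ca,sa=np.cos(.279),np.sin(.279);d=W-[.614,.104,0]
B=np.dstack([d[...,0]*ca+d[...,1]*sa,-d[...,0]*sa+d[...,1]*ca,d[...,2]])*1000
t=s['tool_pos']-[.614,.104,0];print('t',s['time'],'yaw',np.arctan2(R[1,0],R[0,0]).round(3),'joints',s['joints'].round(2),'F',s['wrist_force'].round(2))
print('TCP box mm',(1000*np.array([t[0]*ca+t[1]*sa,-t[0]*sa+t[1]*ca,t[2]])).round(1))
ok=c['depth']>0
red=ok&(f[...,0]>130)&(f[...,1]<80)&(f[...,2]<80)&(abs(B[...,0])<80)&(abs(B[...,1])<60)
if red.any():
    q=B[red];print('red min/max',q.min(0).round(1),q.max(0).round(1),len(q))
    front=q[q[:,0]<q[:,0].min()+4];print('tab front y',front.min(0).round(1),front.max(0).round(1))
fin=ok&(abs(P[...,0])<.02)&(abs(P[...,1])<.02)&(P[...,2]<.03)&(P[...,2]>-.06);q=P[fin]*1000
if len(q):
    print('finger tool mm',q.min(0).round(1),q.max(0).round(1),len(q))
    for z in range(-60,20,10):
        k=q[(q[:,2]>z)&(q[:,2]<=z+10)]
        if len(k):print(z,k[:,0].max().round(1),k[:,1].min().round(1),k[:,1].max().round(1))
cv2.imwrite(f'pics/{sys.argv[1]}.png',c['frame'][...,::-1])
E
python3 look.py b1
```

```text
time: 3.45
tool_pos: [0.5354, 0.0803, 0.1178]
ee_rot: [-3.109, -0.448, 0.007]
wrist_force: [-0.3, -0.8, -0.1]
width: -0.0
t 3.45 yaw 0.286 joints [ 0.34  0.29 -0.66  1.85  0.2   1.07 -1.68] F [-0.25 -0.85 -0.1 ]
TCP box mm [-82.1  -1.2 117.8]
red min/max [-68.6 -35.9 101.6] [ 35.   50.5 177.7] 16550
tab front y [-68.6  50.5 177.7] [-68.6  50.5 177.7]
finger tool mm [-10.5 -20.  -60. ] [19.8 20.  10. ] 7404
-60 19.8 -17.1 16.2
-50 16.7 -20.0 19.9
-40 15.8 -20.0 20.0
-30 15.2 -19.9 19.8
-20 13.3 -14.0 13.2
-10 13.2 -14.0 13.3
0 13.2 -13.7 13.0
```

View pics/b1.png

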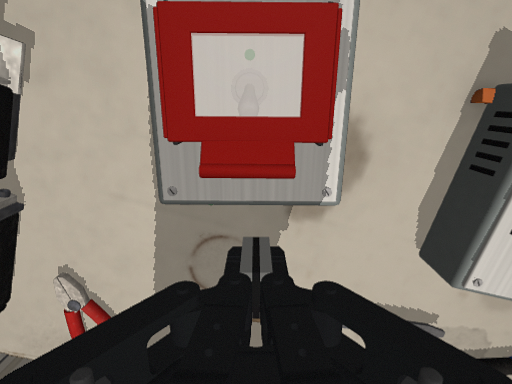

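Shut guard and off toggle (white tip at about (248,95), seen through the clear window). The tab spans columns 200–296, centred at about 248; the fingers are at about 256, so I shift roughly 3 mm left. The finger's front face is about 13 mm ahead of the TCP at the tip and 15–17 mm higher up.

```bash
python3 -m creep '{"delta_pos":[[0,-0.07,0.35],[0,0,0.35],[0.1,0,0],[0.2,0,0],[0.1,0,0],[0.05,0,0],[0,0,0]],"twist":[0,0,0,0,0,0,0],"jaw":[0,0,0,0,0,0,0]}'; python3 look.py c1 | grep -v "^-"
```

```text
time: 4.2
tool_pos: [0.5588, 0.0909, 0.086]
ee_rot: [-3.11, -0.443, -0.002]
wrist_force: [-0.3, 0.3, 0.3]
width: -0.0002
t 4.2 yaw 0.283 joints [ 0.3   0.38 -0.64  1.82  0.26  1.03 -1.73] F [-0.28  0.28  0.3 ]
TCP box mm [-56.7   2.6  86. ]
red min/max [-66.2 -51.7  59.2] [ 36.3  43.3 115.8] 25132
tab front y [-66.2 -29.8  59.5] [-66.2 -29.8  59.5]
finger tool mm [-10.9 -20.  -60. ] [20.  20.  -8.2] 6407
```

```bash
python3 -m creep '{"delta_pos":[[0.04,0,-0.05],[0.04,0,-0.05],[0.04,0,-0.05],[0.04,0,-0.05],[0.04,0,-0.05],[0.04,0,-0.03],[0,0,0],[0,0,0]],"twist":[0,0,0,0,0,0,0,0],"jaw":[0,0,0,0,0,0,0,0]}'; python3 look.py c2 | grep -v "^-"
```

```text
time: 5.05
tool_pos: [0.5698, 0.094, 0.0993]
ee_rot: [-3.11, -0.442, -0.001]
wrist_force: [-0.6, -0.5, -0.5]
width: -0.0001
t 5.05 yaw 0.283 joints [ 0.29  0.38 -0.64  1.78  0.26  1.06 -1.73] F [-0.62 -0.51 -0.47]
TCP box mm [-45.3   2.6  99.3]
red min/max [-65.9 -36.2  59.1] [ 38.4  43.1 125.9] 20287
tab front y [-65.9 -31.6  59.1] [-64.6 -31.4  60.1]
finger tool mm [-10.3 -20.  -60. ] [ 20.   20.  -15.4] 7773
```

View pics/c2.png

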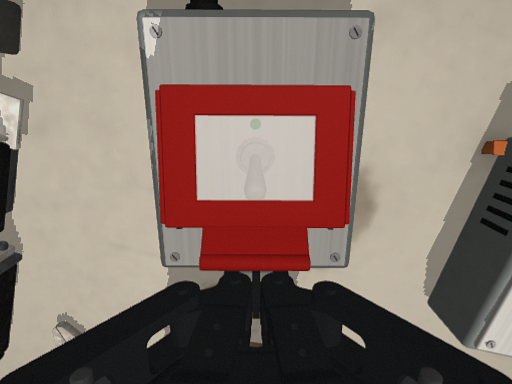

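The guard is up about 0.18 rad (bead top at 126 mm) and the toggle is still off. I keep pushing forward, stopping short of the toggle.

```bash
python3 -m creep '{"delta_pos":[[0.06,0,0],[0.08,0,0],[0.08,0,0],[0,0,0],[0,0,0]],"twist":[0,0,0,0,0],"jaw":[0,0,0,0,0]}'; python3 look.py c3 | grep -v "^-"
```

```text
time: 5.6
tool_pos: [0.5771, 0.096, 0.0987]
ee_rot: [3.109, 0.442, -0.011]
wrist_force: [-18.2, -6.4, 12.8]
width: -0.0
t 5.6 yaw 0.282 joints [ 0.28  0.4  -0.63  1.76  0.27  1.07 -1.73] F [-18.23  -6.37  12.79]
TCP box mm [-37.7   2.5  98.7]
red min/max [-28.4 -51.   67.6] [ 46.1  43.2 127.5] 21352
tab front y [-28.4 -50.8  68.4] [-28.4 -50.8  68.4]
finger tool mm [-10.6 -20.  -60. ] [ 20.   20.  -18.8] 7642
```

Blocked: 18 N back and 13 N up, with no further rise of the guard. I back off and look.

```bash
python3 -m creep '{"delta_pos":[[-0.08,0,0],[-0.06,0,0],[0,0,0]],"twist":[0,0,0],"jaw":[0,0,0]}'; python3 look.py c4; python3 - <<'E'
from h import *
from plant import eyes
c=eyes.camera('side');cv2.imwrite('pics/s4.png',cv2.resize(c['frame'][100:250,190:390,::-1],(800,600),interpolation=2))
E
```

```text
time: 5.95
tool_pos: [0.5714, 0.0943, 0.099]
ee_rot: [3.109, 0.442, -0.006]
wrist_force: [-10.7, -2.9, 7.6]
width: 0.0002
t 5.95 yaw 0.282 joints [ 0.28  0.39 -0.63  1.78  0.26  1.07 -1.73] F [-10.68  -2.9    7.56]
TCP box mm [-43.6   2.4  99. ]
red min/max [-30.  -52.8  59.3] [ 39.6  43.  128.6] 20660
tab front y [-30.  -18.4 123.1] [-26.   25.3 127.5]
finger tool mm [-11.1 -20.  -60. ] [ 20.  20. -18.] 7657
-60 19.7 -16.9 16.3
-50 17.0 -19.9 20.0
-40 15.7 -20.0 20.0
-30 20.0 -20.0 20.0
-20 8.3 -14.0 13.3
```

View pics/s4.png

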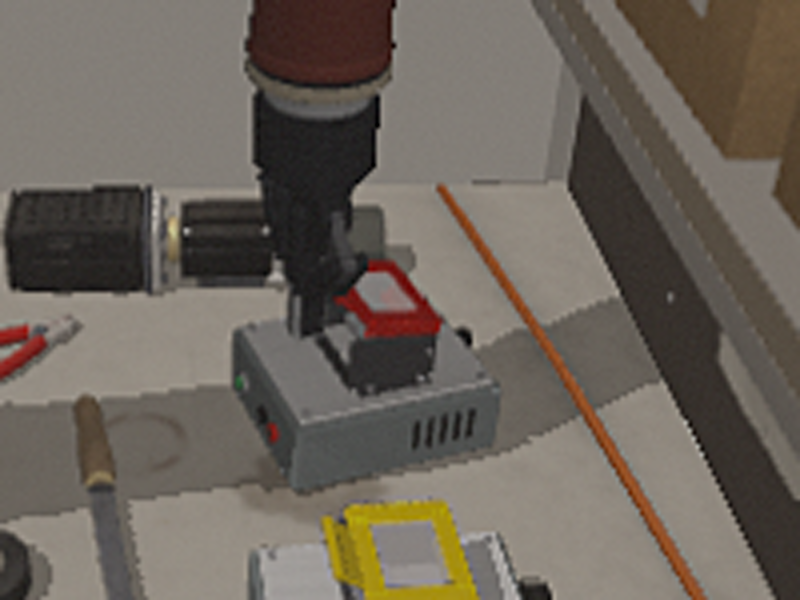

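View pics/c3.png

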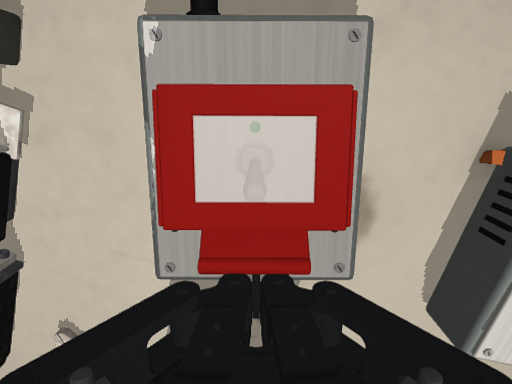

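The side and wrist views show the bead (rows 262–273) caught under the fingers' knuckle step (13→15 mm at tool z≈-25). It isn't a problem with the box. I retreat to let the guard shut and measure the step more finely. Then I'll re-approach lower, so the bead rides on the smooth part above the step.

```bash
python3 -m creep '{"delta_pos":[[-0.3,0,0],[-0.3,0,0],[0,0,0],[0,0,0]],"twist":[0,0,0,0],"jaw":[0,0,0,0]}'; cat >> look.py <<'E'
nr=ok&~((f[...,0]>1.5*f[...,1]+20))&(f.max(-1)<110)&(abs(P[...,1])<.03)&(P[...,0]<.03)&(P[...,2]>-.075)&(P[...,2]<.02)
q=P[nr]*1000
print('prof z:xmax all / |y|<14 / 14<|y|<30')
for z in range(-75,18,4):
    k=q[(q[:,2]>z)&(q[:,2]<=z+4)];a=k[abs(k[:,1])<14];b=k[abs(k[:,1])>=14]
    print(z,[x[:,0].max().round(1) if len(x) else None for x in(k,a,b)],end=';')
print()
g=ok&(abs(B[...,2]-60)<6)&(abs(B[...,0])<90)&(abs(B[...,1])<75)&~red
print('panel rect',cv2.minAreaRect(B[g][:,:2].astype(np.float32)))
E
python3 look.py d1|grep -v '^-.* .*\.[0-9]$'
```

```text
time: 6.45
tool_pos: [0.5451, 0.0867, 0.0996]
ee_rot: [3.11, 0.442, 0.001]
wrist_force: [0.1, 0.0, -0.6]
width: -0.0001
t 6.45 yaw 0.282 joints [ 0.32  0.33 -0.65  1.85  0.23  1.04 -1.71] F [ 0.13  0.01 -0.61]
TCP box mm [-71.    2.3  99.6]
red min/max [-57.5 -36.  101.7] [ 35.2  55.5 161.9] 21085
tab front y [-57.5  55.5 161.9] [-57.5  55.5 161.9]
finger tool mm [-10.6 -20.  -60. ] [19.7 20.   9.7] 7425
0 13.3 -13.7 13.0
prof z:xmax all / |y|<14 / 14<|y|<30
-75 [np.float64(20.1), np.float64(20.1), np.float64(19.7)];-71 [np.float64(20.0), np.float64(20.0), np.float64(20.0)];-67 [np.float64(19.9), np.float64(19.9), np.float64(19.6)];-63 [np.float64(19.7), np.float64(19.7), np.float64(19.5)];-59 [np.float64(19.7), np.float64(19.7), np.float64(19.4)];-55 [np.float64(19.7), np.float64(19.7), np.float64(19.1)];-51 [np.float64(17.7), np.float64(17.6), np.float64(17.7)];-47 [np.float64(14.4), np.float64(14.4), np.float64(14.3)];-43 [np.float64(15.8), np.float64(14.4), np.float64(15.8)];-39 [np.float64(16.0), np.float64(15.1), np.float64(16.0)];-35 [np.float64(16.0), np.float64(16.0), np.float64(15.0)];-31 [np.float64(15.5), np.float64(15.5), np.float64(13.4)];-27 [np.float64(13.9), np.float64(13.9), np.float64(8.3)];-23 [np.float64(13.2), np.float64(13.2), None];-19 [np.float64(13.2), np.float64(13.2), None];-15 [np.float64(13.2), np.float64(13.2), None];-11 [np.float64(13.3), np.float64(13.3), None];-7 [np.float64(13.4), np.float64(13.4), None];-3 [np.float64(13.2), np.float64(13.2), np.float64(7.6)];1 [np.float64(13.1), np.float64(13.1), None];5 [np.float64(13.3), np.float64(13.3), None];9 [np.float64(12.3), np.float64(12.3), None];13 [None, None, None];17 [None, None, None];
panel rect ((-7.554714202880859, 3.554462432861328), (126.51827239990234, 122.55067443847656), 0.1810493916273117)
```

```bash
python3 -m creep '{"delta_pos":[[0,0,0.3],[0,0,0.15],[0.1,0,0],[0.1,0,0],[0.04,0,0],[0.04,0,-0.02],[0.04,0,-0.04],[0.04,0,-0.04],[0,0,0],[0,0,0]],"twist":[0,0,0,0,0,0,0,0,0,0],"jaw":[0,0,0,0,0,0,0,0,0,0]}'; python3 look.py d2|grep -v '^-\|prof'
```

```text
time: 7.5
tool_pos: [0.5619, 0.0917, 0.0819]
ee_rot: [3.11, 0.442, 0.0]
wrist_force: [-0.5, -0.3, -0.4]
width: -0.0001
t 7.5 yaw 0.283 joints [ 0.29  0.39 -0.63  1.82  0.26  1.02 -1.74] F [-0.49 -0.29 -0.36]
TCP box mm [-53.4   2.5  81.9]
red min/max [-41.8 -52.2  59. ] [ 35.1  47.9 115.9] 26581
tab front y [-41.8  35.4  59. ] [-41.   47.9  60.7]
finger tool mm [-10.7 -20.  -60. ] [ 20.   20.  -22.6] 6423
panel rect ((-1.417755126953125, 3.516712188720703), (139.33238220214844, 122.2269058227539), 0.060001589357852936)
```

```bash
python3 -m creep '{"delta_pos":[[-0.06,0,0],[0,0,0.13],[0.06,0,0],[0.03,0,0],[0.03,0,0],[0.03,0,-0.02],[0,0,0],[0,0,0]],"twist":[0,0,0,0,0,0,0,0],"jaw":[0,0,0,0,0,0,0,0]}'; python3 look.py d3|grep -v '^-\|prof'
```

```text
time: 8.35
tool_pos: [0.5663, 0.0931, 0.0764]
ee_rot: [-3.11, -0.443, -0.0]
wrist_force: [0.2, 0.0, -0.3]
width: -0.0002
t 8.35 yaw 0.283 joints [ 0.28  0.4  -0.63  1.81  0.27  1.02 -1.74] F [ 0.23  0.05 -0.29]
TCP box mm [-48.8   2.6  76.4]
red min/max [-34.3 -36.3 101.3] [ 37.1  43.2 121.8] 30374
tab front y [-34.3 -18.1 117.4] [-30.3  25.3 121.8]
finger tool mm [-10.2 -20.  -60. ] [ 20.   20.  -22.4] 5470
panel rect ((0.1524505615234375, 3.5783462524414062), (122.19941711425781, 142.3060302734375), 89.97993469238281)
```

```bash
python3 -m creep '{"delta_pos":[[0.04,0,-0.06],[0.04,0,-0.065],[0.04,0,-0.065],[0.04,0,-0.065],[0,0,0],[0,0,0]],"twist":[0,0,0,0,0,0],"jaw":[0,0,0,0,0,0]}'; python3 look.py d4|grep -v '^-\|prof'
```

```text
time: 9.0
tool_pos: [0.574, 0.0953, 0.0892]
ee_rot: [-3.11, -0.443, -0.0]
wrist_force: [-0.6, 0.2, 0.2]
width: -0.0
t 9.0 yaw 0.283 joints [ 0.28  0.4  -0.63  1.78  0.27  1.05 -1.74] F [-0.65  0.19  0.18]
TCP box mm [-40.9   2.6  89.2]
red min/max [-25.7 -36.2 100.5] [ 41.3  43.2 133. ] 25083
tab front y [-25.7 -18.2 128.6] [-21.7  25.3 133. ]
finger tool mm [-11.2 -20.  -60. ] [ 20.   20.  -22.5] 5836
panel rect ((3.2408676147460938, 3.501312255859375), (148.24850463867188, 122.4952163696289), 0.13718266785144806)
```

```bash
python3 -m creep '{"delta_pos":[[0.05,0,-0.06],[0.05,0,-0.06],[0.05,0,-0.06],[0.05,0,-0.06],[0,0,0],[0,0,0]],"twist":[0,0,0,0,0,0],"jaw":[0,0,0,0,0,0]}'; python3 look.py d5|grep -v '^-\|prof'
```

```text
time: 9.65
tool_pos: [0.5836, 0.0981, 0.1011]
ee_rot: [-3.11, -0.443, -0.0]
wrist_force: [0.1, 0.6, 0.0]
width: -0.0002
t 9.65 yaw 0.283 joints [ 0.27  0.41 -0.63  1.75  0.27  1.07 -1.74] F [0.13 0.62 0.01]
TCP box mm [-30.9   2.7 101.1]
red min/max [-15.5 -36.1  98.3] [ 45.1  43.1 142.4] 17734
tab front y [-15.5 -18.1 138.2] [-11.5  25.5 142.4]
finger tool mm [-11. -20. -60.] [ 20.   20.  -22.2] 6029
panel rect ((3.4281387329101562, 3.626331329345703), (122.32716369628906, 148.13600158691406), 89.98918914794922)
```

```bash
python3 -m creep '{"delta_pos":[[0.05,0,0],[0.05,0,0],[0.05,0,0],[0.05,0,0],[0.04,0,0],[0,0,0]],"twist":[0,0,0,0,0,0],"jaw":[0,0,0,0,0,0]}'; python3 look.py d6|grep -v '^-\|prof'
```

```text
time: 10.3
tool_pos: [0.5954, 0.1015, 0.101]
ee_rot: [-3.11, -0.443, -0.001]
wrist_force: [-1.2, -1.2, 0.4]
width: 0.0001
t 10.3 yaw 0.283 joints [ 0.26  0.43 -0.63  1.72  0.28  1.08 -1.74] F [-1.16 -1.19  0.4 ]
TCP box mm [-18.5   2.8 101. ]
red min/max [ -2.7 -47.4  61.4] [ 48.8  43.  150.6] 17116
tab front y [ -2.7 -18.3 146.3] [  1.3  25.2 150.6]
finger tool mm [-10.8 -19.9 -60. ] [ 20.   20.  -22.7] 4658
panel rect ((8.180927276611328, 3.614086151123047), (138.54531860351562, 122.27375030517578), 0.08847760409116745)
```

View pics/d6.png

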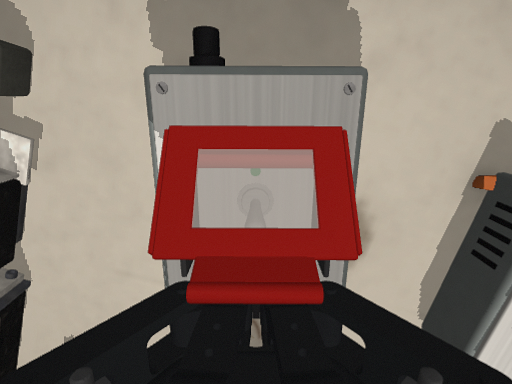

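The guard is at about 0.72 rad, but the toggle (255,215) isn't over yet. The force is low, so I push a few mm more.

```bash
python3 -m creep '{"delta_pos":[[0.04,0,0],[0.04,0,0],[0,0,0],[0,0,0]],"twist":[0,0,0,0],"jaw":[0,0,0,0]}'; python3 look.py d7|grep -v '^-\|prof'
```

```text
time: 10.75
tool_pos: [0.599, 0.1025, 0.101]
ee_rot: [-3.11, -0.442, -0.0]
wrist_force: [-0.1, -0.0, 0.0]
width: -0.0004
t 10.75 yaw 0.283 joints [ 0.26  0.44 -0.62  1.71  0.28  1.09 -1.74] F [-0.07 -0.04  0.03]
TCP box mm [-14.8   2.7 101. ]
red min/max [  3.5 -36.2  93.4] [ 50.3  42.9 153.1] 17051
tab front y [  3.5 -18.3 149. ] [  7.5  25.3 153.1]
finger tool mm [-11. -20. -60.] [ 20.   20.  -22.5] 3547
panel rect ((10.441192626953125, 3.5978164672851562), (122.3012466430664, 134.2652130126953), 89.99031066894531)
```

View pics/d7.png

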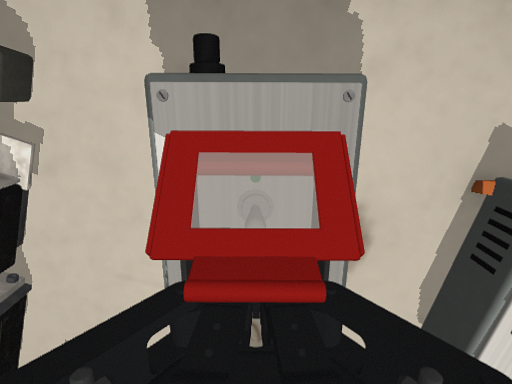

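Force is near zero, which fits the toggle sitting at its middle. A little further.

```bash
python3 -m creep '{"delta_pos":[[0.03,0,0],[0.03,0,0],[0,0,0],[0,0,0]],"twist":[0,0,0,0],"jaw":[0,0,0,0]}'; python3 look.py d8|grep -v '^-\|prof'; python3 -c "
import cv2
a=[cv2.imread(f'pics/d{i}.png')[120:310,140:370] for i in (7,8)]
cv2.imwrite('pics/d78.png',cv2.resize(cv2.hconcat(a),(800,330)))"
```

```text
time: 11.2
tool_pos: [0.6018, 0.1033, 0.1011]
ee_rot: [-3.11, -0.442, 0.0]
wrist_force: [-0.1, -0.6, 0.1]
width: -0.0001
t 11.2 yaw 0.283 joints [ 0.25  0.44 -0.62  1.7   0.28  1.09 -1.74] F [-0.08 -0.57  0.14]
TCP box mm [-11.9   2.7 101.1]
red min/max [  7.9 -36.2  92.5] [ 51.2  43.  154.8] 16671
tab front y [  7.9 -30.2 134.3] [ 11.9  39.4 154.8]
finger tool mm [-11. -20. -60.] [ 20.   20.  -22.7] 3237
panel rect ((11.992511749267578, 3.5587310791015625), (131.02671813964844, 122.27961730957031), 0.10553041845560074)
```

View pics/d78.png

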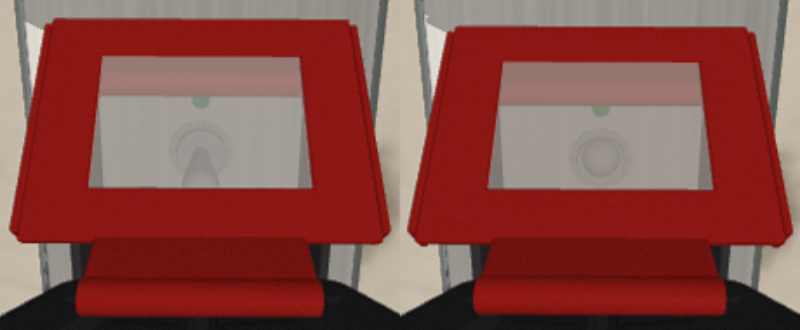

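The right-hand crop shows the toggle's ball now over the ring: it has snapped over. I come straight back and let the guard fall.

```bash
python3 -m creep '{"delta_pos":[[-0.08,0,0],[-0.1,0,0],[-0.15,0,0],[-0.2,0,0],[-0.2,0,0],[-0.2,0,0],[-0.3,0,0],[-0.3,0,0],[-0.3,0,0],[0,0,-0.5],[0,0,-0.5],[0,0,0]],"twist":[0,0,0,0,0,0,0,0,0,0,0,0],"jaw":[0,0,0,0,0,0,0,0,0,0,0,0]}'; python3 look.py e1|grep -v '^-\|prof'
```

```text
time: 12.45
tool_pos: [0.5151, 0.078, 0.1543]
ee_rot: [3.109, 0.442, 0.008]
wrist_force: [0.3, 0.1, -0.2]
width: 0.0
t 12.45 yaw 0.282 joints [ 0.38  0.2  -0.68  1.87  0.14  1.12 -1.64] F [ 0.27  0.13 -0.2 ]
TCP box mm [-102.2    2.2  154.3]
red min/max [  7.  -36.3 128.2] [ 19.3  41.4 155.3] 471
tab front y [  7.  -36.1 128.3] [ 11.   24.4 155.3]
finger tool mm [-11. -20. -60.] [19.5 20.   9.6] 7409
0 13.2 -14.0 13.1
panel rect ((-15.20261001586914, 3.6416473388671875), (111.51905059814453, 122.51211547851562), 0.06831582635641098)
```

View pics/e1.png

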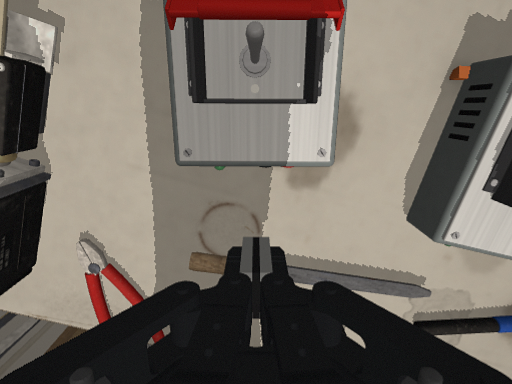

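The toggle is on (leaning away), but the guard is still up at its stop. I'll check whether it falls.

```bash
python3 -m creep '{"delta_pos":[[0,0,0],[0,0,0],[0,0,0],[0,0,0],[0,0,0],[0,0,0]],"twist":[0,0,0,0,0,0],"jaw":[0,0,0,0,0,0]}' >/dev/null; python3 look.py e2|grep  'red\|tab'; python3 - <<'E'
from h import *
from plant import eyes
for n in('top','side'):
    c=eyes.camera(n);W=cloud(c);f=c["frame"].astype(int)
    m=(c['depth']>0)&(f[...,0]>120)&(f[...,1]<80)&(f[...,2]<80)&(W[...,0]>.5)&(W[...,0]<.75)&(abs(W[...,1]-.1)<.1)&(W[...,2]>.05)&(W[...,2]<.2)
    d=W[m]-[.614,.104,0];a=.279;x=(d[:,0]*np.cos(a)+d[:,1]*np.sin(a))*1000;y=(-d[:,0]*np.sin(a)+d[:,1]*np.cos(a))*1000;z=d[:,2]*1000
    i=np.argsort(z);print(n,len(z),'x',x.min().round(),x.max().round(),'z',z.min().round(),z.max().round(),'top',[(x[k].round(),y[k].round(),z[k].round()) for k in i[-3:]])
    g=(c['depth']>0)&(np.hypot(W[...,0]-.614,W[...,1]-.104)<.12)&(abs(W[...,2]-.06)<.008);print(cv2.minAreaRect((W[g][:,:2]*1000).astype(np.float32)))
E
```

```text
red min/max [-75.9 -35.8  33.7] [ 15.6  41.7 137.5] 240
tab front y [-75.9 -29.   33.7] [-75.2 -19.9  37.5]
top 54 x 32.0 47.0 z 94.0 112.0 top [(np.float64(36.0), np.float64(33.0), np.float64(109.0)), (np.float64(33.0), np.float64(37.0), np.float64(111.0)), (np.float64(32.0), np.float64(34.0), np.float64(112.0))]
((672.9718017578125, 121.93203735351562), (31.8595027923584, 122.02747344970703), 19.43958854675293)
side 17 x 8.0 44.0 z 99.0 135.0 top [(np.float64(8.0), np.float64(-32.0), np.float64(134.0)), (np.float64(10.0), np.float64(-29.0), np.float64(135.0)), (np.float64(10.0), np.float64(-34.0), np.float64(135.0))]
((613.109619140625, 103.48881530761719), (150.5683135986328, 120.46375274658203), 15.291239738464355)
```

The guard is balanced at its stop (roof corner still at z≈135). It needs a light nudge from above on the bead, which lies 20 mm in front of the hinge, so pressing down closes it. First I check the shelf clearance and the present state.

```bash
python3 -m creep '{"delta_pos":[[0,0,-0.4],[0,0,-0.5],[0,0,-0.4],[0,0,0],[0,0,0]],"twist":[0,0,0,0,0],"jaw":[0,0,0,0,0]}' >/dev/null; python3 look.py e3|grep  'red\|TCP\|tab\|^t'; python3 - <<'E'
from h import *
c=dict(np.load('top0.npz'));W=cloud(c);m=(c['depth']>0)&(abs(W[...,1]-.1)<.12)&(W[...,0]<.8)
for a,b in((.2,.25),(.25,.3),(.3,.32),(.32,.34),(.34,.4),(.4,.5)):
    k=W[m&(W[...,2]>a)&(W[...,2]<=b)&(W[...,0]>.4)];print(a,b,len(k),k[:,0].min().round(3) if len(k) else None)
c=dict(np.load('side0.npz'));W=cloud(c);m=(c['depth']>0)&(abs(W[...,1]-.1)<.15)&(W[...,0]<.8)&(W[...,0]>.5)&(W[...,2]>.2)&(W[...,2]<.4)
k=W[m];print(len(k), k.min(0) if len(k) else '')
E
```

```text
t 13.75 yaw 0.283 joints [ 0.4   0.14 -0.68  1.79  0.09  1.24 -1.6 ] F [ 0.78  1.44 -0.9 ]
TCP box mm [-103.4    2.3  216. ]
red min/max [-75.6 -35.7  34.2] [ 41.2  42.7 154.8] 443
tab front y [-75.6 -28.7  34.2] [-74.2 -19.5  38.7]
0.2 0.25 0 None
0.25 0.3 244 0.71
0.3 0.32 319 0.71
0.32 0.34 1610 0.71
0.34 0.4 2251 0.717
0.4 0.5 2996 0.727
2576 [ 0.70962587 -0.04995246  0.28668824]
```

```bash
python3 -m creep '{"delta_pos":[[0.3,0,0],[0.5,0,0],[0.6,0,0],[0.6,0,0],[0.3,0,0],[0.1,0,0.2],[0,0,0.4],[0,0,0.25],[0,0,0],[0,0,0]],"twist":[0,0,0,0,0,0,0,0,0,0],"jaw":[0,0,0,0,0,0,0,0,0,0]}'; python3 look.py e4|grep  'red\|TCP\|tab\|^t'
```

```text
time: 14.8
tool_pos: [0.6287, 0.111, 0.1735]
ee_rot: [3.11, 0.442, -0.001]
wrist_force: [-0.3, -0.2, 1.1]
width: -0.0003
t 14.8 yaw 0.283 joints [ 0.25  0.43 -0.65  1.56  0.27  1.24 -1.73] F [-0.28 -0.21  1.06]
TCP box mm [ 16.    2.7 173.5]
red min/max [  8.8 -35.8  92.5] [ 51.4  42.7 154.4] 4947
tab front y [  8.8 -28.4 134.5] [ 12.8  40.8 154.4]
```

```bash
python3 -m creep '{"delta_pos":[[0,0,0.05],[0,0,0.05],[-0.02,0,0.05],[-0.04,0,0.05],[-0.06,0,0.05],[-0.06,0,0.05],[-0.06,0,0],[0,0,0]],"twist":[0,0,0,0,0,0,0,0],"jaw":[0,0,0,0,0,0,0,0]}'; python3 look.py e5|grep  'red\|TCP\|tab\|^t'
```

```text
time: 15.65
tool_pos: [0.6172, 0.1077, 0.1584]
ee_rot: [3.11, 0.442, -0.001]
wrist_force: [-0.6, 1.4, -0.2]
width: 0.0003
t 15.65 yaw 0.283 joints [ 0.26  0.42 -0.65  1.6   0.27  1.21 -1.73] F [-0.57  1.38 -0.2 ]
TCP box mm [  4.    2.7 158.4]
red min/max [-25.  -35.9 102. ] [ 34.8  42.8 107. ] 4479
tab front y [-25.  -35.2 102.4] [-21.   41.8 107. ]
```

The guard dropped shut (roof at z 102–107). I rise away and check everything.

```bash
python3 -m creep '{"delta_pos":[[0,0,-0.4],[0,0,-0.6],[-0.6,0,-0.4],[-1,0,-0.2],[-1,0,0],[-0.4,0,0],[0,0,0],[0,0,0]],"twist":[0,0,0,0,0,0,0,0],"jaw":[0,0,0,0,0,0,0,0]}'; python3 look.py f1|grep  'red\|TCP\|tab\|^t'; python3 - <<'E'
from h import *
from plant import eyes
a=cv2.imread('pics/f1.png');c=eyes.camera('side');cv2.imwrite('pics/f.png',cv2.resize(cv2.hconcat([a,c['frame'][...,::-1]]),(800,300)))
W=cloud(c);g=(c['depth']>0)&(np.hypot(W[...,0]-.614,W[...,1]-.104)<.12)&(abs(W[...,2]-.06)<.008);print(cv2.minAreaRect((W[g][:,:2]*1000).astype(np.float32)))
E
```

```text
time: 16.5
tool_pos: [0.4749, 0.0661, 0.239]
ee_rot: [3.109, 0.441, 0.002]
wrist_force: [0.2, -0.0, 0.3]
width: -0.0002
t 16.5 yaw 0.282 joints [ 0.46  0.03 -0.69  1.85  0.02  1.28 -1.53] F [ 0.19 -0.02  0.26]
TCP box mm [-144.2    1.9  239. ]
red min/max [-76.1 -35.8  32. ] [  8.9  42.7 116.5] 3495
tab front y [-76.1 -30.4  32. ] [-72.9 -19.5  38.3]
((612.8958740234375, 105.17344665527344), (151.10052490234375, 122.50721740722656), 15.695425033569336)
```

View pics/f.png

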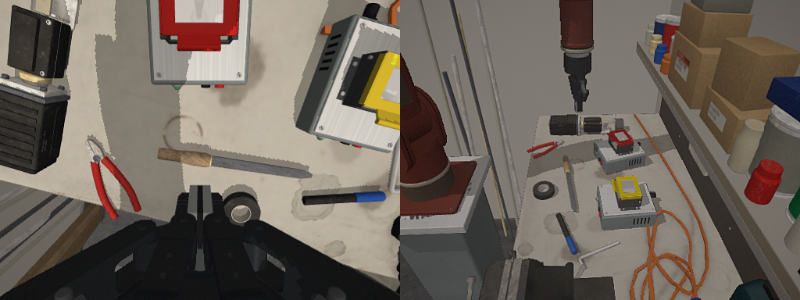

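The red guard is shut (tab at (190,40), bead top at 116.5 mm), the yellow guard is shut, and everything is in place. The box is within about 3 mm of its start and the arm is clear. Handing in.

```bash
python3 -c "
from plant import job;print(job.sign_off())"
```

```text
the job is handed in; nothing more can be done
None
```

The job is handed in. My last checks showed the red supply toggle on, with its guard shut over it. The interface gives no verdict, so this rests on the camera pictures and depth readings.

**What I did:** The interface only allows shifts and twist, so the fingers could not lean 0.45 rad forward. I used the shut fingers upright instead, pushing the tab's bead forward and up until the guard opened. The same push carried on over the fence and snapped the toggle over.

**What went wrong on the way:**
- **First push:** it jammed because the bead caught under a step on the fingers. The wrist force read about 19 N sideways and 13 N upward (about 22 N in all, against the 25 N finger limit). I backed off, let the guard shut and came in lower.
- **Guard at its stop:** after I came away, the guard stayed balanced open at about 0.85 rad instead of dropping. A light touch from above on the bead made it fall shut.

**Last checks:**
- **Red guard:** shut, with the bead top at about 116 mm. The roof had read 102–107 mm just after it fell.
- **Toggle:** it leaned to the far side in the last clear view, before the guard shut. I did not see it again after that.
- **Red box:** within about 3 mm of its start by the wrist camera, and 1–2 mm by the side camera.
- **Yellow box:** guard still shut. The robot never went near it.
- **Loose things:** those in view looked unmoved, but I did not measure them.
- **Arm:** clear of everything, with wrist force near zero at 16.5 s.

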